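# Lower the tilting light panel and lock it with its quarter-turn fastener

### The job

Bring the tilted light panel down for tracing: first lift the lidded glass jar off the frame's front ledge and set it down upright in the free end of the grey tray, then turn the panel down until it is level. Lock it to the ledge with its T-handle fastener: line the handle up with the slot, push it fully in and give it a quarter turn, either way, until it clicks and stays in by itself. Do not drop the jar or knock it over, and leave the brush pot, the sketchbooks and the paint tin where they are.

Things in the scene. Friction and masses are not known exactly. Their poses are not given: they have to be found in the camera images.
- stand: fixed frame of the light panel: dark steel cheeks at y = +-165 mm (to 145 mm high) joined by an aluminium front ledge. Origin: on the table under the middle of the trunnion axis; x points from the front (the ledge, robot's side) to the back, y along trunnion axis and ledge, z up. Footprint x -155 to +110 mm, y +-180 mm
- ledge (a point): middle of the flat top of the front ledge, 111 mm above the table, at x = -115 mm of the stand (axes as the stand). The ledge is 80 mm deep (x) and 345 mm long (y). Two rubber rest pads, 7 mm high, lie on it near its ends (y = +-142 mm)
- axis (a point): middle of the trunnion axis (along y), 125 mm above the table; axes as the stand
- slot (a point): centre of the fastener's slot, in a steel plate flush with the ledge top, at x = -112, y = 0 mm of the stand (axes as the stand). The slot is 33 mm long along y, 11 mm wide along x, through 4 mm. Under the plate a groove along x holds the blade at a quarter turn
- panel (a joint): tilt of the panel about the trunnion axis (+y of the stand), rad: 0 = level, at its stop; grows as the front edge, nearest the robot, rises; at most 1.3. Balanced and stiff: it stays at any tilt, and about 4 N on the front edge turns it. The jar on the ledge stands in its way
- panel_edge (a point): middle of the panel's front edge, on its top face, 100 mm from the trunnion axis, 7 mm above the mid-plane. Panel 300 mm (y) x 200 mm (x) x 14 mm, white top face, black back, axis through its middle. Own x from front to back edge, y along the axis, z out of the top face. Tilted up, the top face looks away from the robot, so it is turned down from that far side
- lug (a point): tip of the steel lug in the middle of the panel's front edge, 134 mm from the trunnion axis, at mid-thickness; 60 mm wide (y), 12 mm thick. It carries the fastener. Axes as panel_edge
- handle (a point): centre of the fastener's black T-handle bar: 66 mm along its own y, 14 mm along its x, 22 mm along its z. It turns and slides about its z, which is normal to the panel, 112 mm from the trunnion axis, over the slot when level. Out, its centre is 53 mm above the panel's mid-plane, 47 mm above the lug. Tilted up, it is on the far side. Grasp it across its 14 mm
- stud_turn (a joint): turn of the fastener about its z, rad: 0 = handle bar and blade along the slot (stand's y), growing counter-clockwise seen from above; stops at +-1.62. Light friction holds it where it is left. The steel blade below the lug (30 x 7 x 6 mm) is parallel to the bar and enters the slot only within about 0.1 rad of 0
- stud_push (a joint): how far the fastener is pushed in, m: 0 = out, 0.0165 = stop; a spring pushes it out, 3 N at 0 to 9 N at the stop. Off the slot it is blocked after 1.5 mm. In the slot, it turns only while held deeper than 14 mm; let go at a quarter turn (within 0.1 rad of +-1.57) the blade clicks up into the groove and stays at about 0.0115
- jar_mid (a point): centre, 55 mm up, of the lidded glass jar that stands on the ledge: 110 mm high, 62 mm diameter to 80 mm from its foot, then a shoulder and a 55 mm metal lid; 0.18 to 0.35 kg; z along its axis
- tray: fixed shallow grey tray, 230 mm (its x) by 120 mm (its y), walls 18 mm high and 4 mm thick, floor 4 mm above the table; left or right of the frame. Origin: centre of its underside
- tray_spot (a point): middle of the free end of the tray, on its floor, 52 mm from the tray's centre towards its -x end; the jar goes here. Axes as the tray
- pot_mid (a point): centre, 42 mm up, of the white brush pot in the far (+x) half of the tray: 72 mm diameter, 85 mm high, its brushes reach 185 mm above its foot; bystander
- books_mid (a point): centre, 21 mm up, of a stack of three sketchbooks, 200 x 140 x 42 mm, on the side opposite to the tray; bystander
- tin_mid (a point): centre, 11 mm up, of a flat closed paint tin, 82 mm (its x) by 202 mm (its y) by 22 mm, on the table in front of the frame; bystander
Things that resemble listed ones, but are neither listed nor needed, are in the scene too. What is meant by the part that bears jar_mid is not blue, brown or yellow, and is the smaller of those in its own colour.

How it is judged:
On the way, in this order (a step that is already met when the one before it is completed fails the run):
1. the jar stands upright in the tray, let go (x of jar_mid in the frame of tray between -0.1 and 0.1 m and y of jar_mid in the frame of tray between -0.045 and 0.045 m and height (world z) of jar_mid below 0.064 m and angle between jar_mid's own z axis and vertical below 0.1 rad and contact force between the fingers and jar below 0.1 N), for 0.2 s.
2. the panel has been turned down level (value of joint panel below 0.05 rad), for 0.1 s.
At the end, for the whole second after the job is handed in: the panel is level (within 0.04 rad), the fastener is in and clicked (pushed in 9.5 to 13.2 mm by itself, turned at least 1.4 rad from the slot, either way), and the jar stands upright (within 0.1 rad), at rest, on the floor of the tray (value of joint panel below 0.04 rad and value of joint stud_push between 0.0095 and 0.0132 m and (value of joint stud_turn above 1.4 rad or value of joint stud_turn below -1.4 rad) and x of jar_mid in the frame of tray between -0.1 and 0.1 m and y of jar_mid in the frame of tray between -0.045 and 0.045 m and height (world z) of jar_mid below 0.064 m and angle between jar_mid's own z axis and vertical below 0.1 rad and linear speed of jar below 0.02 m/s); the robot touches nothing.
It fails at once if the jar is tipped over (angle between jar_mid's own z axis and vertical above 0.8 rad).
It fails at once if the jar is dropped (falls faster than 0.7 m/s, let go) (contact force between the fingers and jar below 0.05 N and linear speed of jar above 0.7 m/s).
It fails at once if the brush pot is moved more than 25 mm or tipped (distance of pot_mid from where it was at the start of the episode above 0.025 m or angle between pot_mid's own z axis and vertical above 0.4 rad).
It fails at once if the sketchbooks are moved more than 25 mm (distance of books_mid from where it was at the start of the episode above 0.025 m).
It fails at once if the paint tin is moved more than 25 mm (distance of tin_mid from where it was at the start of the episode above 0.025 m).
It also fails if it takes over 67 s, if anything falls off the work surface, if the arm or the gripper's body presses on something with over 40 N, if the wrist force passes 120 N, or if a joint passes its speed limit or range.

### The arm

A 6-joint arm with a two-finger parallel gripper is mounted at the origin on the work surface. World frame = base frame: x ahead of the robot, y to its left, z up, the work surface at z = 0. Lengths are in m, angles in rad, forces in N, time in s.
With the tool pointing down it reaches from about 0.25 to 0.775 m from the base axis. Payload 4 kg.
Tool frame: the origin (TCP) lies between the finger pads; the fingertips stand env.tip_extent ahead of it and the grasp point (between the pads) lies 5 mm behind it (env.tip_extent is the distance from the TCP to the fingertips, in m); z points along the fingers, y is the line along which they close (so a half turn about z gives the same grasp; the last joint's range is limited). The gripper opens to 94 mm and grips with 3 to 60 N. Pads are 16 mm wide; open, the fingers measure 119 mm over their backs; the gripper's body (75 mm by 177 mm) begins 78 mm behind the grasp point.
Start: joints at [-1.232, 0.087, 1.371, -0, 1.684, -0.103], TCP at [0.235, -0.497, 0.22] pointing down, gripper open.
Joint ranges: [-3.1, 3.1], [-0.76, 2.03], [0.27, 2.55], [-1.08, 4.22], [0.17, 2.65], [-2.57, 2.57]. Speed limits (rad/s): [2.79, 2.79, 3.14, 3.14, 3.14, 3.14].

### API

Orientations are given as a 3x3 rotation matrix whose columns are the frame's x, y, z axes.
In Python, from rig import env gives the robot as it stands.
- The arm moves only by the shell command python3 -m creep 'ROWS'. ROWS is JSON, a list of rows, each an object with "rotation": the turn, a rotation vector about the world's x, y, z normalised to -1 to 1, where 1 is 1.5 rad, a list of three; "dp": the shift along the world's x, y, z normalised to -1 to 1, where 1 is 0.08 m, a list of three; "grip": the closure, from -1 (fully open) to 1 (shut), so that 0 is half open. In form: [{"rotation": [ax, ay, az], "dp": [tx, ty, tz], "grip": grip}, ...]. A call has 1 to 10 rows; each row shifts and turns the commanded pose from where the row before left it; what a row does not reach is not made up. A row lasts 1/12 s, in which the tool goes at most 41.7 mm and 7.16 degrees, less where a joint would pass 70% of its speed; a pose out of reach is approached as far as the arm can. A call with a number of a shift or a turn outside -1 to 1 is refused whole. A call with a gripper value outside its range is refused whole. The fingers move at their own pace and stop on an object; the grip force is fixed at half the most. Time passes only in rows, so rows that do not move let the fingers close. It gives the time, the measured TCP pose, the force, the opening and the grip force at its end, in the units of the state.
- env.get_state(): the state, without advancing time (a new reading comes with each control period).
- env.capture(name): name is "scene" or "side" or "wrist"; returns a dict with "color" (420x560x3 uint8, red, green, blue), "fov_y" (degrees; the focal length in pixels is half the picture's height over the tangent of half this angle, whatever the lens; pixels are square), "cx", "cy" (the principal point, pixels), "cam_to_world" (4x4, takes a point from camera to world coordinates); the wrist camera has in their place "tool_from_camera" (4x4, takes a point from camera to tool coordinates, whose origin is the TCP and whose axes are the flange's). Camera axes: x right, y down, z forward; pixel columns grow to the right and rows downward; lengths in m; the calibration is good to about 2 mm. The wrist camera is an equidistant fisheye: a pixel r from the principal point sees the ray r / f radians off the axis. A picture is of the moment at which its call begins: read the wrist's pose just before it. There is no depth.
- env.sign_off(): hands the job in; it is judged then, once.
The state is a dict: "time": time; "joint_pos": joint angles; "dq": joint speeds; "joint_efforts": joint torques, N m; "position": TCP position; "ee_rot": TCP orientation; "wrist_force": force on the tool from outside, world axes, zero at the start; "torque": the same for the moment, N m; "finger_gap": finger opening in m; "grasp_force": force on a finger pad.
Only numpy, scipy, OpenCV 4.12 (cv2) and the standard library are available. Lean on these libraries where they do the work, as an engineer would, in place of code of your own. Each camera call takes 0.05 s, during which the arm holds its last target. There are 200 camera calls.

## Working session

There is one attempt and no reset: what is moved stays moved. The work goes in short steps, Python scripts to look and compute and a shell command to move; the robot and the scene stay as the last step left them, time stands still between calls to the robot, and variables do not carry over. Pictures are saved under pics/ and viewed, at most 12 in all, crops included, and the job is handed in when it is done.

```bash
ls; mkdir -p pics
cat > h.py <<'E'
import numpy as np, cv2
from rig import env
def snap(n,f):
    c=env.capture(n); cv2.imwrite('pics/'+f+'.png',c['color'][:,:,::-1]); np.save('pics/'+f+'.npy',c,allow_pickle=True); return c
def ray(c,u,v):
    f=210/np.tan(np.radians(c['fov_y'])/2); T=np.array(c['cam_to_world'])
    d=T[:3,:3]@np.array([(u-c['cx'])/f,(v-c['cy'])/f,1]); return T[:3,3],d/np.linalg.norm(d)
def plane(c,u,v,z):
    o,d=ray(c,u,v); return o+d*(z-o[2])/d[2]
def proj(c,p):
    f=210/np.tan(np.radians(c['fov_y'])/2); T=np.linalg.inv(np.array(c['cam_to_world']))
    q=T[:3,:3]@np.array(p)+T[:3,3]; return np.array([c['cx']+f*q[0]/q[2],c['cy']+f*q[1]/q[2]])
def tri(c1,p1,c2,p2):
    o1,d1=ray(c1,*p1);o2,d2=ray(c2,*p2)
    s=np.linalg.lstsq(np.stack([d1,-d2],1),o2-o1,rcond=None)[0]
    a,b=o1+s[0]*d1,o2+s[1]*d2; return (a+b)/2,np.linalg.norm(a-b)
def load(f): return np.load('pics/'+f+'.npy',allow_pickle=True).item()
E
python3 - <<'E'
from h import *
a=snap('scene','s0');b=snap('side','d0')
for c in(a,b): print(c['fov_y'],np.round(c['cam_to_world'],3).tolist())
print(env.tip_extent,np.round(env.get_state()['ee_rot'],3).tolist())
E
```

```text
pics
56.976024980104114 [[-0.862, 0.308, -0.402, 0.83], [0.506, 0.533, -0.677, 0.56], [0.005, -0.788, -0.616, 0.63], [0.0, 0.0, 0.0, 1.0]]
44.66840584042829 [[-0.886, -0.354, 0.301, 0.129], [-0.464, 0.691, -0.554, 0.687], [-0.012, -0.63, -0.777, 1.088], [0.0, 0.0, 0.0, 1.0]]
0.014 [[0.904, 0.428, -0.001], [0.428, -0.904, 0.002], [0.0, -0.002, -1.0]]
```

View pics/s0.png

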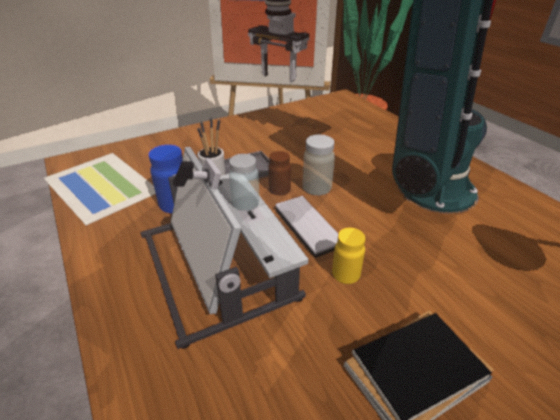

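View pics/d0.png

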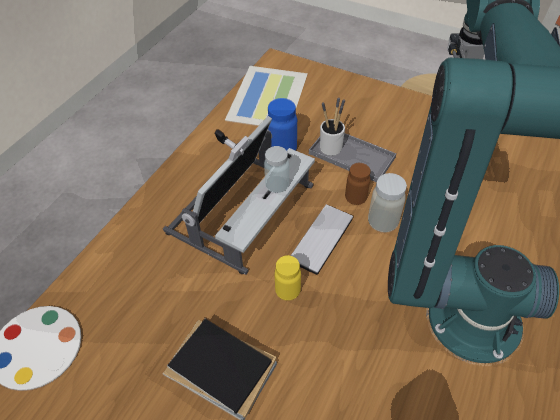

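The scene view shows a clear glass jar on the ledge at (243,180), with a larger clear jar at (318,165). The side view shows the same two at (276,168) and (388,205).

Possible mistakes for the jar (side px): blue (282,125), brown (358,184), yellow (288,278), large clear (388,205), small clear on the ledge (276,168). The small clear one is the target. Next I'll check it in close crops.

Run:
```python
import cv2
a=cv2.imread('pics/d0.png')[90:290,155:415]; cv2.imwrite('pics/d0c.png',cv2.resize(a,None,fx=3,fy=3,interpolation=cv2.INTER_CUBIC))
a=cv2.imread('pics/s0.png')[115:350,130:365]; cv2.imwrite('pics/s0c.png',cv2.resize(a,None,fx=2.5,fy=2.5,interpolation=cv2.INTER_CUBIC))
```

```text
(no output)
```

View pics/d0c.png

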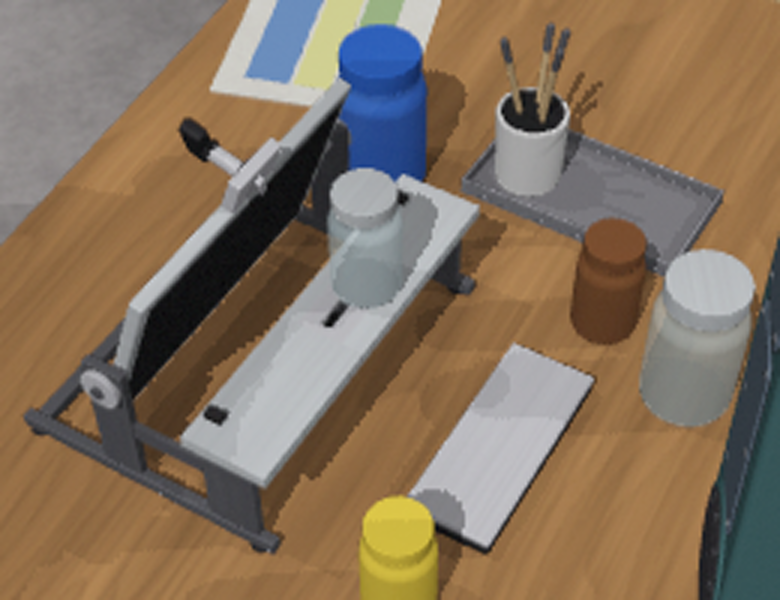

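View pics/s0c.png

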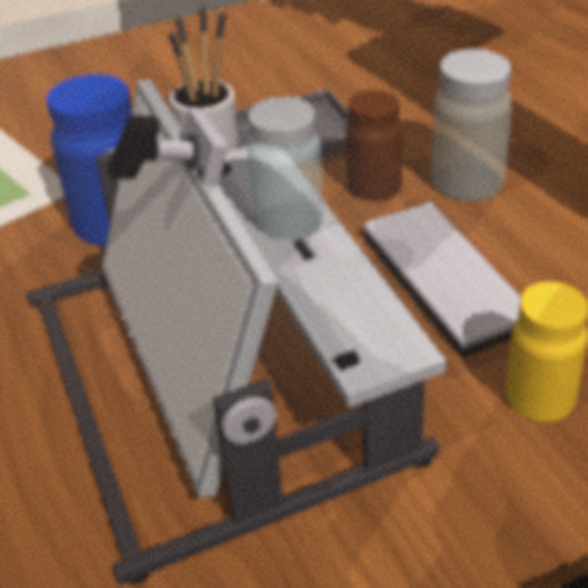

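The crops confirm the small clear jar on the ledge (side crop lid at (364,192), scene crop lid at (284,117)). The slot is at (335,314) and (304,249), and the handle at (195,140) and (133,147), turned away from 0. The tray corners in the side crop are (463,187), (722,195) and (655,270).

Run:
```python
from h import *
a=load('s0');b=load('d0')
S=lambda u,v:(u/2.5+130,v/2.5+115)
D=lambda u,v:(u/3+155,v/3+90)
np.set_printoptions(precision=4,suppress=True)
P=lambda n,*x:print(n,*x)
for n,p in dict(FL=(263,481),BL=(185,437),FR=(480,207),BR=(408,178),slot=(335,314)).items(): P('D ledge',n,plane(b,*D(*p),.111))
for n,p in dict(FL=(443,363),BL=(352,398),slot=(304,249)).items(): P('S ledge',n,plane(a,*S(*p),.111))
P('lid D',plane(b,*D(364,192),.221),'S',plane(a,*S(284,117),.221),tri(a,S(284,117),b,D(364,192)))
for p in [(463,187),(722,195),(655,266),(568,132)]: P('tray',plane(b,*D(*p),.018))
P('pot top',plane(b,*D(533,108),.085), plane(a,*S(203,98),.085))
P('handle',tri(a,S(133,147),b,D(195,140)))
P('lug',tri(a,S(208,152),b,D(258,175)))
P('panel corner near',tri(a,S(268,285),b,D(138,305)))
P('panel corner far',tri(a,S(145,85),b,D(343,88)))
P('trunnion',tri(a,S(248,420),b,D(100,388)))
P('brown',plane(b,*D(615,240),.09),'bigjar',plane(b,*D(710,280),.12),tri(a,S(475,68),b,D(710,278)),tri(a,S(375,108),b,D(615,240)))
for p in [(517,347),(593,380),(486,548),(412,495)]: P('tin',plane(b,*D(*p),.022))
P('blue',tri(a,S(90,95),b,D(380,48)))
P('yellow',tri(a,S(553,305),b,D(400,520)))
```

```text
D ledge FL [0.5298 0.1415 0.111 ]
D ledge BL [0.6057 0.1334 0.111 ]
D ledge FR [ 0.507 -0.201  0.111]
D ledge BR [ 0.5807 -0.2047  0.111 ]
D ledge slot [ 0.5617 -0.0324  0.111 ]
S ledge FL [0.5341 0.1414 0.111 ]
S ledge BL [0.6097 0.138  0.111 ]
S ledge slot [ 0.5631 -0.0325  0.111 ]
lid D [ 0.554  -0.0742  0.221 ] S [ 0.5571 -0.0691  0.221 ] (array([ 0.5548, -0.0758,  0.2178]), np.float64(0.0020289219610654277))
tray [ 0.5697 -0.3029  0.018 ]
tray [ 0.3393 -0.4077  0.018 ]
tray [ 0.3633 -0.29    0.018 ]
tray [ 0.5089 -0.4225  0.018 ]
pot top [ 0.5287 -0.3689  0.085 ] [ 0.5269 -0.3604  0.085 ]
handle (array([ 0.6885, -0.0411,  0.249 ]), np.float64(0.001675996915997408))
lug (array([ 0.6337, -0.0444,  0.2277]), np.float64(0.003915739354450192))
panel corner near (array([0.653 , 0.1041, 0.2128]), np.float64(0.002500848656430475))
panel corner far (array([ 0.6339, -0.1853,  0.214 ]), np.float64(0.0037519518854669145))
trunnion (array([0.6861, 0.1303, 0.1235]), np.float64(0.0003564430372314594))
brown [ 0.3906 -0.2374  0.09  ] bigjar [ 0.294  -0.2029  0.12  ] (array([ 0.2895, -0.1788,  0.1455]), np.float64(0.0042547178012215785)) (array([ 0.386 , -0.2222,  0.1034]), np.float64(0.0044208667582883105))
tin [ 0.4368 -0.1381  0.022 ]
tin [ 0.3616 -0.1342  0.022 ]
tin [0.3718 0.0657 0.022 ]
tin [0.4485 0.0472 0.022 ]
blue (array([ 0.66  , -0.303 ,  0.1565]), np.float64(0.003196319470867144))
yellow (array([0.4198, 0.1258, 0.1079]), np.float64(0.0047383451777798635))
```

```bash
python3 -m creep '[{"rotation":[0,0,-0.048],"dp":[0.3,0.24,0.25],"grip":-1},{"rotation":[0,0,-0.048],"dp":[0.3,0.24,0.25],"grip":-1},{"rotation":[0,0,-0.048],"dp":[0.3,0.24,0.25],"grip":-1},{"rotation":[0,0,-0.048],"dp":[0.3,0.24,0.25],"grip":-1},{"rotation":[0,0,-0.048],"dp":[0.3,0.24,0.25],"grip":-1},{"rotation":[0,0,-0.048],"dp":[0.3,0.24,0.25],"grip":-1},{"rotation":[0,0,-0.05],"dp":[0.3,0.24,0.25],"grip":-1},{"rotation":[0,0,0],"dp":[0,0,0],"grip":-1}]'
cat >> h.py <<'E'
def wray(c,s,u,v):
    f=210/np.tan(np.radians(c['fov_y'])/2); dx,dy=u-c['cx'],v-c['cy']; r=np.hypot(dx,dy)+1e-9; t=r/f
    M=np.array(c['tool_from_camera']);R=np.array(s['ee_rot'])
    d=R@M[:3,:3]@np.array([np.sin(t)*dx/r,np.sin(t)*dy/r,np.cos(t)]); return np.array(s['position'])+R@M[:3,3],d
def wplane(c,s,u,v,z):
    o,d=wray(c,s,u,v); return o+d*(z-o[2])/d[2]
def wproj(c,s,p):
    f=210/np.tan(np.radians(c['fov_y'])/2);M=np.array(c['tool_from_camera']);R=np.array(s['ee_rot'])
    q=M[:3,:3].T@(R.T@(np.array(p)-s['position'])-M[:3,3]); t=np.arctan2(np.hypot(q[0],q[1]),q[2]); a=np.arctan2(q[1],q[0])
    return np.array([c['cx']+f*t*np.cos(a),c['cy']+f*t*np.sin(a)])
def wsnap(f):
    s=env.get_state(); c=snap('wrist',f); np.save('pics/'+f+'_s.npy',s,allow_pickle=True); return c,s
def wload(f): return load(f),load(f+'_s')
E
python3 - <<'E'
from h import *
c,s=wsnap('w1'); print(c['fov_y'],np.round(c['tool_from_camera'],3).tolist(),s['joint_pos'])
E
```

```text
time: 0.77
position: [0.4071, -0.3601, 0.3638]
ee_rot: [[0.998, -0.061, 0.007], [-0.061, -0.998, -0.004], [0.007, 0.003, -1.0]]
wrist_force: [-0.0, 0.2, 0.6]
finger_gap: 0.0943
grasp_force: 0.0
65.70646984690485 [[-0.0, -0.962, -0.272, 0.079], [1.0, -0.0, 0.0, -0.0], [-0.001, -0.272, 0.962, -0.166], [0.0, 0.0, 0.0, 1.0]] [-0.82998717  0.08529404  1.08833426  0.00256968  1.9607861   0.80237729]
```

View pics/w1.png

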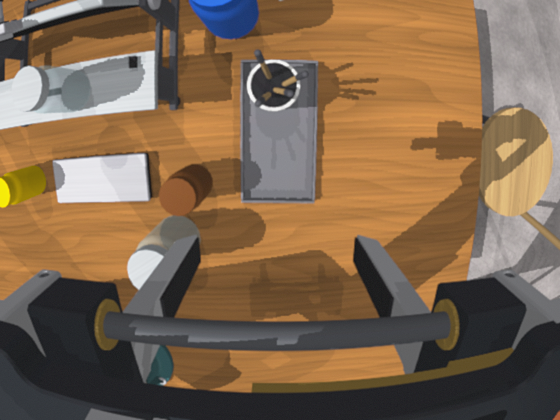

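The wrist view from above shows the tray with corners (241,61), (316,65), (315,201) and (243,201). The pot is at its far end around (275,85), the jar lid at about (32,87), and the brown jar at (178,195).

Run:
```python
from h import *
np.set_printoptions(precision=4,suppress=True)
c,s=wload('w1')
C=np.array([wplane(c,s,u,v,.018) for u,v in [(241,61),(316,65),(315,201),(243,201)]]);print(C,C.mean(0))
d=C[:2].mean(0)-C[2:].mean(0);print('len',np.linalg.norm(d),'yaw',np.arctan2(d[1],d[0])); m=C.mean(0);print('spot',m-.052*d/np.linalg.norm(d))
print('ledge',[wplane(c,s,u,v,.111) for u,v in [(155,51),(158,108)]])
print('jar lid',wplane(c,s,32,87,.221),'pot',wplane(c,s,274,86,.085),'brown',wplane(c,s,178,198,.09),'big',wplane(c,s,145,268,.13))
```

```text
[[ 0.5771 -0.3166  0.018 ]
 [ 0.5638 -0.4325  0.018 ]
 [ 0.345  -0.4208  0.018 ]
 [ 0.3523 -0.3032  0.018 ]] [ 0.4596 -0.3683  0.018 ]
len 0.2221202079137518 yaw -0.05634331210690438
spot [ 0.4077 -0.3653  0.018 ]
ledge [array([ 0.5895, -0.2107,  0.111 ]), array([ 0.5109, -0.21  ,  0.111 ])]
jar lid [ 0.556  -0.0886  0.221 ] pot [ 0.5268 -0.3651  0.085 ] brown [ 0.3814 -0.2176  0.09  ] big [ 0.2903 -0.1626  0.13  ]
```

```bash
python3 -m creep '[{"rotation":[0,0,0],"dp":[0.231,0.441,0],"grip":-1},{"rotation":[0,0,0],"dp":[0.231,0.441,0],"grip":-1},{"rotation":[0,0,0],"dp":[0.231,0.441,0],"grip":-1},{"rotation":[0,0,0],"dp":[0.231,0.441,0],"grip":-1},{"rotation":[0,0,0],"dp":[0.231,0.441,0],"grip":-1},{"rotation":[0,0,0],"dp":[0.231,0.441,0],"grip":-1},{"rotation":[0,0,0],"dp":[0.231,0.441,-0.2],"grip":-1},{"rotation":[0,0,0],"dp":[0.231,0.441,-0.2],"grip":-1},{"rotation":[0,0,0],"dp":[0,0,0],"grip":-1},{"rotation":[0,0,0],"dp":[0,0,0],"grip":-1}]'
python3 - <<'E'
from h import *
np.set_printoptions(precision=4,suppress=True)
c,s=wsnap('w2'); print(s['position'],s['ee_rot'],s['joint_pos'])
print(wproj(c,s,[.555,-.075,.221]))
E
```

```text
time: 1.65
position: [0.5493, -0.082, 0.3251]
ee_rot: [[0.998, -0.062, -0.006], [-0.062, -0.998, 0.001], [-0.006, -0.0, -1.0]]
wrist_force: [0.1, -0.6, -0.0]
finger_gap: 0.0939
grasp_force: 0.0
[ 0.5493 -0.082   0.3251] [[ 0.998  -0.0623 -0.0063]
 [-0.0623 -0.9981  0.0006]
 [-0.0064 -0.0002 -1.    ]] [-0.2496  0.1086  1.14   -0.0011  1.8993  1.3831]
[268.028  200.1597]
```

View pics/w2.png

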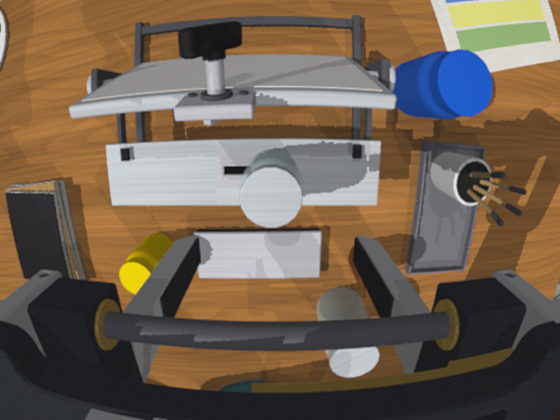

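The wrist view shows the jar lid centred at (270,195), the slot at (234,170), the lug at (214,105) and the T-bar at (210,40).

Run:
```python
from h import *
np.set_printoptions(precision=4,suppress=True)
c,s=wload('w2')
print('jar',wplane(c,s,270,195,.221),'slot',wplane(c,s,234,170,.111),'ledge',[wplane(c,s,u,v,.111) for u,v in [(112,205),(378,205),(107,145),(380,141)]])
C=np.array([wplane(c,s,u,v,.018) for u,v in [(420,140),(483,148),(466,272),(408,268)]]);print(C)
```

```text
jar [ 0.5595 -0.077   0.221 ] slot [ 0.5645 -0.0323  0.111 ] ledge [array([0.5317, 0.1384, 0.111 ]), array([ 0.5101, -0.2073,  0.111 ]), array([0.6114, 0.1314, 0.111 ]), array([ 0.5903, -0.2093,  0.111 ])]
[[ 0.5814 -0.3064  0.018 ]
 [ 0.5684 -0.4305  0.018 ]
 [ 0.3381 -0.4241  0.018 ]
 [ 0.3633 -0.2982  0.018 ]]
```

```bash
python3 -m creep '[{"rotation":[0,0,0],"dp":[0.09,0.06,-0.34],"grip":-1},{"rotation":[0,0,0],"dp":[0,0,-0.34],"grip":-1},{"rotation":[0,0,0],"dp":[0,0,-0.34],"grip":-1},{"rotation":[0,0,0],"dp":[0,0,-0.34],"grip":-1},{"rotation":[0,0,0],"dp":[0,0,-0.34],"grip":-1},{"rotation":[0,0,0],"dp":[0,0,-0.34],"grip":-1},{"rotation":[0,0,0],"dp":[0,0,0],"grip":-1},{"rotation":[0,0,0],"dp":[0,0,0],"grip":-1}]'
```

```text
time: 2.37
position: [0.5557, -0.0797, 0.1643]
ee_rot: [[0.998, -0.068, -0.003], [-0.068, -0.998, 0.0], [-0.003, 0.0, -1.0]]
wrist_force: [1.2, 0.2, 1.0]
finger_gap: 0.0942
grasp_force: 0.0
```

```bash
python3 -m creep '[{"rotation":[0,0,0],"dp":[0,0,0],"grip":0},{"rotation":[0,0,0],"dp":[0,0,0],"grip":0.2},{"rotation":[0,0,0],"dp":[0,0,0],"grip":1},{"rotation":[0,0,0],"dp":[0,0,0],"grip":1},{"rotation":[0,0,0],"dp":[0,0,0],"grip":1},{"rotation":[0,0,0],"dp":[0,0,0],"grip":1},{"rotation":[0,0,0],"dp":[0,0,0],"grip":1},{"rotation":[0,0,0],"dp":[0,0,0],"grip":1}]'
```

```text
time: 3.03
position: [0.5576, -0.0777, 0.1663]
ee_rot: [[0.998, -0.065, 0.002], [-0.065, -0.998, -0.0], [0.002, 0.0, -1.0]]
wrist_force: [-0.1, 0.8, 4.3]
finger_gap: 0.0616
grasp_force: 30.0
```

```bash
python3 -m creep '[{"rotation":[0,0,0],"dp":[0,0,0.1],"grip":1},{"rotation":[0,0,0],"dp":[0,0,0.25],"grip":1},{"rotation":[0,0,0],"dp":[0,0,0.35],"grip":1},{"rotation":[0,0,0],"dp":[0,0,0.35],"grip":1},{"rotation":[0,0,0],"dp":[0,0,0.35],"grip":1},{"rotation":[0,0,0],"dp":[-0.07,-0.15,0.2],"grip":1},{"rotation":[0,0,0],"dp":[-0.15,-0.3,0],"grip":1},{"rotation":[0,0,0],"dp":[-0.17,-0.32,0],"grip":1},{"rotation":[0,0,0],"dp":[-0.17,-0.32,0],"grip":1},{"rotation":[0,0,0],"dp":[-0.17,-0.32,0],"grip":1}]'
python3 -m creep '[{"rotation":[0,0,0],"dp":[-0.17,-0.32,0],"grip":1},{"rotation":[0,0,0],"dp":[-0.17,-0.32,0],"grip":1},{"rotation":[0,0,0],"dp":[-0.17,-0.32,0],"grip":1},{"rotation":[0,0,0],"dp":[-0.17,-0.32,0],"grip":1},{"rotation":[0,0,0],"dp":[-0.17,-0.32,0],"grip":1},{"rotation":[0,0,0],"dp":[-0.17,-0.32,0],"grip":1},{"rotation":[0,0,0],"dp":[-0.1,-0.16,0],"grip":1},{"rotation":[0,0,0],"dp":[-0.05,-0.08,0],"grip":1},{"rotation":[0,0,0],"dp":[0,0,0],"grip":1},{"rotation":[0,0,0],"dp":[0,0,0],"grip":1}]'
```

```text
time: 3.87
position: [0.4976, -0.1914, 0.2922]
ee_rot: [[0.998, -0.064, -0.002], [-0.064, -0.998, 0.001], [-0.003, -0.001, -1.0]]
wrist_force: [0.7, -0.4, -2.6]
finger_gap: 0.0616
grasp_force: 30.0
time: 4.7
position: [0.4052, -0.3629, 0.2926]
ee_rot: [[0.998, -0.065, -0.001], [-0.065, -0.998, 0.002], [-0.001, -0.002, -1.0]]
wrist_force: [-0.4, 0.3, -2.6]
finger_gap: 0.0617
grasp_force: 30.0
```

```bash
python3 -m creep '[{"rotation":[0,0,0],"dp":[0.03,0.02,-0.2],"grip":1},{"rotation":[0,0,0],"dp":[0,0,-0.4],"grip":1},{"rotation":[0,0,0],"dp":[0,0,-0.4],"grip":1},{"rotation":[0,0,0],"dp":[0,0,-0.4],"grip":1},{"rotation":[0,0,0],"dp":[0,0,-0.4],"grip":1},{"rotation":[0,0,0],"dp":[0,0,-0.4],"grip":1},{"rotation":[0,0,0],"dp":[0,0,-0.3],"grip":1},{"rotation":[0,0,0],"dp":[0,0,-0.2],"grip":1},{"rotation":[0,0,0],"dp":[0,0,0],"grip":1},{"rotation":[0,0,0],"dp":[0,0,0],"grip":1}]'
python3 - <<'E'
from h import *
a=snap('side','d3');cv2.imwrite('pics/d3c.png',cv2.resize(a['color'][100:240,260:440,::-1],None,fx=3.5,fy=3.5,interpolation=2))
E
```

```text
time: 5.53
position: [0.4078, -0.3602, 0.0765]
ee_rot: [[0.998, -0.063, -0.001], [-0.063, -0.998, 0.002], [-0.002, -0.002, -1.0]]
wrist_force: [0.1, -0.9, -2.7]
finger_gap: 0.0618
grasp_force: 30.0
```

View pics/d3c.png

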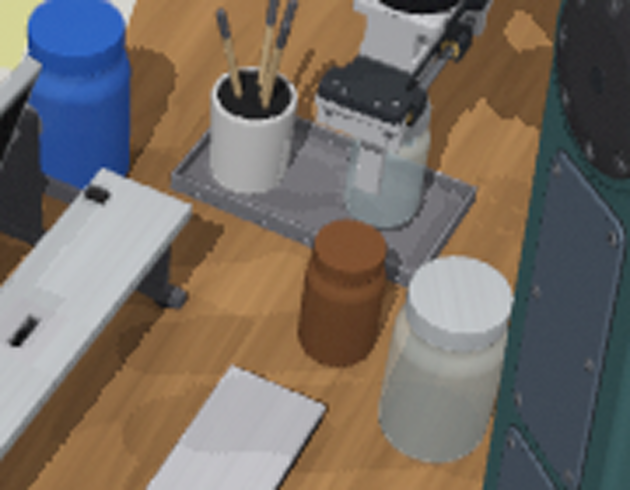

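The jar hangs over the middle of the free end of the tray (crop (385,200)) and clears the walls and the pot.

```bash
python3 -m creep '[{"rotation":[0,0,0],"dp":[0,0,-0.1],"grip":1},{"rotation":[0,0,0],"dp":[0,0,-0.06],"grip":1},{"rotation":[0,0,0],"dp":[0,0,-0.03],"grip":1},{"rotation":[0,0,0],"dp":[0,0,-0.02],"grip":1},{"rotation":[0,0,0],"dp":[0,0,0],"grip":1},{"rotation":[0,0,0],"dp":[0,0,0],"grip":1}]'
```

```text
time: 6.08
position: [0.4075, -0.3619, 0.0606]
ee_rot: [[0.998, -0.065, 0.0], [-0.065, -0.998, -0.0], [0.0, 0.0, -1.0]]
wrist_force: [0.2, 0.1, -2.7]
finger_gap: 0.0617
grasp_force: 30.0
```

```bash
python3 -m creep '[{"rotation":[0,0,0],"dp":[0,0,-0.02],"grip":1},{"rotation":[0,0,0],"dp":[0,0,-0.02],"grip":1},{"rotation":[0,0,0],"dp":[0,0,0],"grip":1},{"rotation":[0,0,0],"dp":[0,0,0],"grip":1}]'
```

```text
time: 6.42
position: [0.4078, -0.3623, 0.0593]
ee_rot: [[0.998, -0.065, 0.001], [-0.065, -0.998, -0.001], [0.001, 0.001, -1.0]]
wrist_force: [-2.3, 0.6, 5.4]
finger_gap: 0.0616
grasp_force: 30.0
```

```bash
python3 -m creep '[{"rotation":[0,0,0],"dp":[0,0,0],"grip":-0.8},{"rotation":[0,0,0],"dp":[0,0,0],"grip":-0.8},{"rotation":[0,0,0],"dp":[0,0,0],"grip":-0.8},{"rotation":[0,0,0],"dp":[0,0,0],"grip":-0.8},{"rotation":[0,0,0],"dp":[0,0,0.2],"grip":-0.8},{"rotation":[0,0,0],"dp":[0,0,0.4],"grip":-0.8},{"rotation":[0,0,0],"dp":[0,0,0.5],"grip":-0.8},{"rotation":[0,0,0],"dp":[0,0,0.5],"grip":-0.8},{"rotation":[0,0,0],"dp":[0,0,0.5],"grip":-0.8},{"rotation":[0,0,0],"dp":[0,0,0.5],"grip":-0.8}]'
python3 - <<'E'
from h import *
np.set_printoptions(precision=4,suppress=True)
a=snap('side','d4');b=snap('scene','s4')
x=cv2.resize(a['color'][90:290,160:440,::-1],None,fx=2.85,fy=2.85,interpolation=2);cv2.imwrite('pics/d4c.png',x[:, :800])
# dark handle blobs
for n,c,(u0,v0,u1,v1) in(('d',a,(200,120,245,155)),('s',b,(165,145,205,195))):
    m=(c['color'].max(2)<50).astype(np.uint8); k=np.zeros_like(m); k[v0:v1,u0:u1]=m[v0:v1,u0:u1]
    q,l,st,ce=cv2.connectedComponentsWithStats(k)
    for i in range(1,q):
        if st[i,4]>25: 
            pts=np.argwhere(l==i)[:,::-1].astype(np.float32); print(n,st[i],ce[i],cv2.minAreaRect(pts))
E
```

```text
time: 7.25
position: [0.4073, -0.3616, 0.267]
ee_rot: [[0.998, -0.065, 0.0], [-0.065, -0.998, -0.0], [0.0, 0.0, -1.0]]
wrist_force: [0.8, -0.8, 0.9]
finger_gap: 0.0847
grasp_force: 0.0
d [215 130  12  14  82] [220.1585 136.2073] ((220.25003051757812, 136.25001525878906), (13.435027122497559, 7.0710673332214355), 45.0)
s [173 162  20  25 286] [183.0455 173.8846] ((183.92420959472656, 174.93777465820312), (14.554935455322266, 27.63535499572754), 25.34617805480957)
```

View pics/d4c.png

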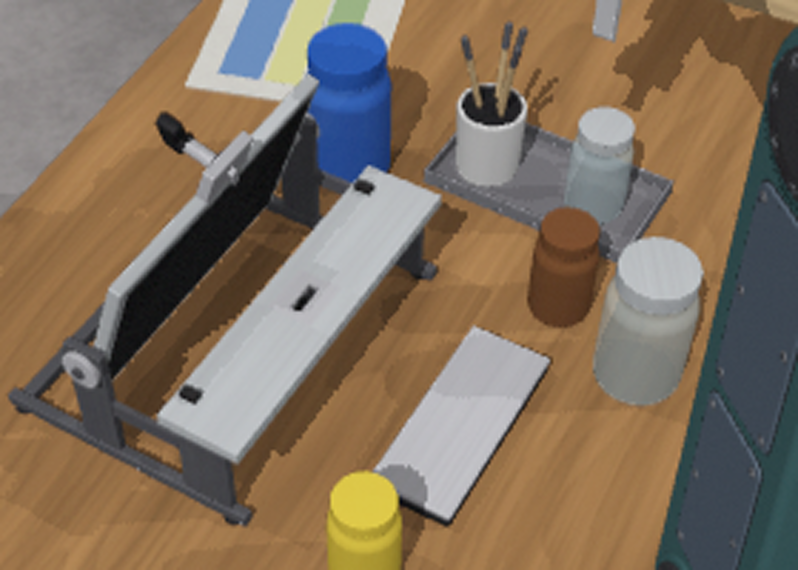

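The jar stands upright in the tray at about (600,170) in this crop, let go. Next I turn the tool a quarter, close it and move beyond the panel's far side, at stand y = +90 mm and clear of the handle.

```bash
python3 -m creep '[{"rotation":[0,0,0.07],"dp":[0,0,0.5],"grip":1},{"rotation":[0,0,0.07],"dp":[0,0,0.5],"grip":1},{"rotation":[0,0,0.07],"dp":[0.291,0.394,0.1],"grip":1},{"rotation":[0,0,0.07],"dp":[0.291,0.394,0],"grip":1},{"rotation":[0,0,0.07],"dp":[0.291,0.394,0],"grip":1},{"rotation":[0,0,0.07],"dp":[0.291,0.394,0],"grip":1},{"rotation":[0,0,0.07],"dp":[0.291,0.394,0],"grip":1},{"rotation":[0,0,0.07],"dp":[0.291,0.394,0],"grip":1}]'
python3 -m creep '[{"rotation":[0,0,0.07],"dp":[0.291,0.394,0],"grip":1},{"rotation":[0,0,0.07],"dp":[0.291,0.394,0],"grip":1},{"rotation":[0,0,0.07],"dp":[0.291,0.394,0],"grip":1},{"rotation":[0,0,0.07],"dp":[0.291,0.394,0],"grip":1},{"rotation":[0,0,0.07],"dp":[0.291,0.394,0],"grip":1},{"rotation":[0,0,0.07],"dp":[0.291,0.394,0],"grip":1},{"rotation":[0,0,0.07],"dp":[0.291,0.394,0],"grip":1},{"rotation":[0,0,0],"dp":[0,0,0],"grip":1},{"rotation":[0,0,0],"dp":[0,0,0],"grip":1}]'
```

```text
time: 8.02
position: [0.5481, -0.1711, 0.3522]
ee_rot: [[0.711, 0.703, -0.001], [0.703, -0.711, 0.0], [-0.0, -0.001, -1.0]]
wrist_force: [1.0, -0.1, 0.4]
finger_gap: 0.0344
grasp_force: 0.0
time: 8.77
position: [0.7113, 0.05, 0.3486]
ee_rot: [[0.058, 0.998, -0.006], [0.998, -0.058, -0.0], [-0.0, -0.006, -1.0]]
wrist_force: [0.4, -0.3, -0.5]
finger_gap: 0.0005
grasp_force: 0.0
```

```bash
python3 -m creep '[{"rotation":[0,0,0],"dp":[0,0,-0.4],"grip":1},{"rotation":[0,0,0],"dp":[0,0,-0.4],"grip":1},{"rotation":[0,0,0],"dp":[0,0,-0.4],"grip":1},{"rotation":[0,0,0],"dp":[0,0,-0.4],"grip":1},{"rotation":[0,0,0],"dp":[-0.26,0.018,0],"grip":1},{"rotation":[0,0,0],"dp":[-0.26,0.018,0],"grip":1},{"rotation":[0,0,0],"dp":[0,0,0],"grip":1}]'
python3 -m creep '[{"rotation":[0,0,0],"dp":[-0.096,0.006,-0.045],"grip":1},{"rotation":[0,0,0],"dp":[-0.096,0.006,-0.045],"grip":1},{"rotation":[0,0,0],"dp":[-0.096,0.006,-0.045],"grip":1},{"rotation":[0,0,0],"dp":[-0.08,0.005,-0.07],"grip":1},{"rotation":[0,0,0],"dp":[-0.08,0.005,-0.07],"grip":1},{"rotation":[0,0,0],"dp":[-0.08,0.005,-0.07],"grip":1},{"rotation":[0,0,0],"dp":[0,0,0],"grip":1}]'
```

```text
time: 9.35
position: [0.6651, 0.0496, 0.225]
ee_rot: [[0.063, 0.998, -0.003], [0.998, -0.063, -0.0], [-0.0, -0.003, -1.0]]
wrist_force: [0.5, 0.5, 0.8]
finger_gap: 0.0005
grasp_force: 0.0
time: 9.93
position: [0.6266, 0.0523, 0.1999]
ee_rot: [[0.063, 0.998, 0.004], [0.998, -0.063, -0.001], [-0.0, 0.004, -1.0]]
wrist_force: [0.4, 0.2, 1.4]
finger_gap: 0.0002
grasp_force: 0.5
```

```bash
python3 -m creep '[{"rotation":[0,0,0],"dp":[-0.054,0.004,-0.092],"grip":1},{"rotation":[0,0,0],"dp":[-0.054,0.004,-0.092],"grip":1},{"rotation":[0,0,0],"dp":[-0.054,0.004,-0.092],"grip":1},{"rotation":[0,0,0],"dp":[-0.025,0.002,-0.104],"grip":1},{"rotation":[0,0,0],"dp":[-0.025,0.002,-0.104],"grip":1},{"rotation":[0,0,0],"dp":[-0.025,0.002,-0.104],"grip":1},{"rotation":[0,0,0],"dp":[0,0,0],"grip":1},{"rotation":[0,0,0],"dp":[0,0,0],"grip":1}]'
python3 - <<'E'
from h import *
c,s=wsnap('w5');d=snap('side','d5')
x=cv2.resize(d['color'][80:290,160:350,::-1],None,fx=2,fy=2); y=c['color'][:,:,::-1]
y=y[:,:]; cv2.imwrite('pics/m5.png',np.hstack([np.pad(x,((0,0),(0,0),(0,0)))[:420,:380],y[:420,:420]]))
E
```

```text
time: 10.6
position: [0.6073, 0.0546, 0.1498]
ee_rot: [[0.061, 0.998, -0.001], [0.998, -0.061, 0.0], [0.0, -0.001, -1.0]]
wrist_force: [-0.5, 0.1, 1.4]
finger_gap: 0.0009
grasp_force: 0.0
```

View pics/m5.png

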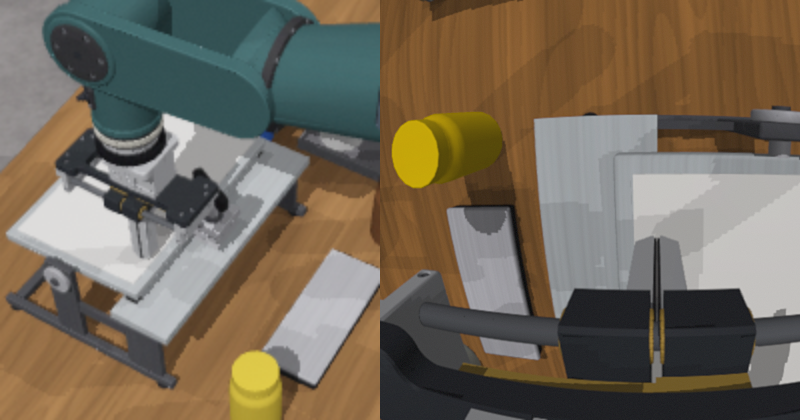

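The panel is almost level under the closed fingers, and the T-handle is visible in the side crop at (215,190). I'll press it onto its stop.

```bash
python3 -m creep '[{"rotation":[0,0,0],"dp":[0,0,-0.06],"grip":1},{"rotation":[0,0,0],"dp":[0,0,-0.06],"grip":1},{"rotation":[0,0,0],"dp":[0,0,0],"grip":1},{"rotation":[0,0,0],"dp":[0,0,0],"grip":1}]'
```

```text
time: 11.03
position: [0.608, 0.0549, 0.1462]
ee_rot: [[0.061, 0.998, 0.004], [0.998, -0.061, -0.0], [-0.0, 0.004, -1.0]]
wrist_force: [-6.0, -0.7, 16.5]
finger_gap: 0.0004
grasp_force: 8.0
```

```bash
python3 -m creep '[{"rotation":[0,0,0],"dp":[0,0,0.4],"grip":0},{"rotation":[0,0,0],"dp":[0,0,0.5],"grip":-0.3},{"rotation":[0,0,0],"dp":[0,0,0.5],"grip":-0.3},{"rotation":[0,0,0],"dp":[-0.14,-0.3,0.2],"grip":-0.3},{"rotation":[0,0,0],"dp":[-0.14,-0.3,0],"grip":-0.3},{"rotation":[0,0,0],"dp":[-0.14,-0.3,0],"grip":-0.3},{"rotation":[0,0,0],"dp":[-0.14,-0.3,0],"grip":-0.3},{"rotation":[0,0,0],"dp":[0,0,0],"grip":-0.3},{"rotation":[0,0,0],"dp":[0,0,0],"grip":-0.3}]'
python3 - <<'E'
from h import *
np.set_printoptions(precision=4,suppress=True)
c,s=wsnap('w6');d=snap('side','d6');e=snap('scene','s6')
print(s['position'])
p=[.562,-.0325,.178]
print(wproj(c,s,p),proj(d,p),proj(e,p))
v,u=[int(x) for x in proj(d,p)][::-1]; w,q=[int(x) for x in proj(e,p)][::-1]
def crop(i,u,v,r=35): return cv2.resize(i['color'][max(v-r,0):v+r,max(u-r,0):u+r,::-1],(300,300),interpolation=2)
left=np.vstack([crop(d,u,v),crop(e,q,w)])
y=c['color'][:,40:,::-1][:, :500]; y=np.pad(y,((0,180),(0,0),(0,0)))
cv2.imwrite('pics/m6.png',np.hstack([left,y]))
E
```

```text
time: 11.78
position: [0.5625, -0.0419, 0.2689]
ee_rot: [[0.063, 0.998, 0.0], [0.998, -0.063, 0.0], [0.0, 0.0, -1.0]]
wrist_force: [0.0, 0.1, -0.0]
finger_gap: 0.0572
grasp_force: 0.0
[ 0.5625 -0.0419  0.2689]
[275.7774 201.0915] [265.6429 176.5329] [250.5011 188.753 ]
```

View pics/m6.png

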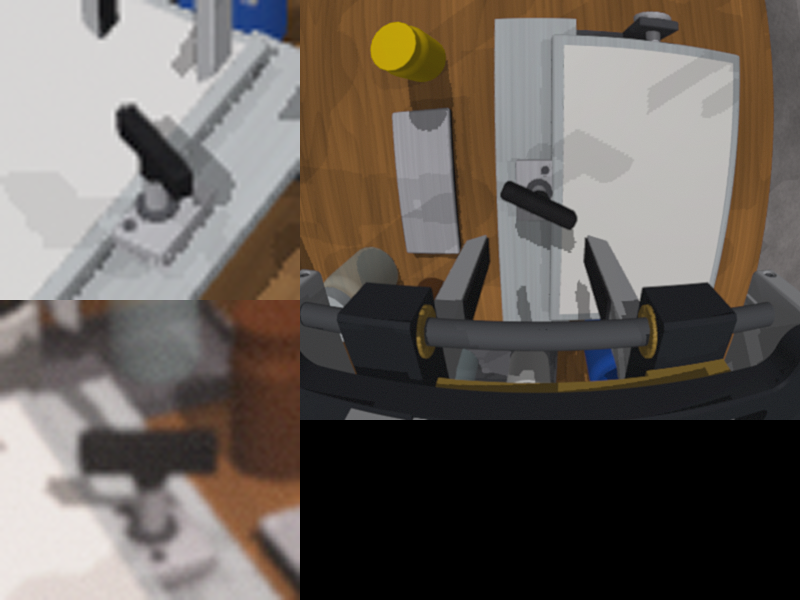

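The wrist view shows the level panel with the bar ends at about (246,186) and (313,222), so the handle is turned by about +1.1 rad. The side crop agrees.

Run:
```python
from h import *
np.set_printoptions(precision=4,suppress=True)
c,s=wload('w6')
m=(c['color'].max(2)<45).astype(np.uint8); k=np.zeros_like(m); k[170:235,235:325]=m[170:235,235:325]
n,l,st,ce=cv2.connectedComponentsWithStats(k); i=1+st[1:,4].argmax()
pts=np.argwhere(l==i)[:,::-1].astype(np.float32); r=cv2.minAreaRect(pts); b=cv2.boxPoints(r); print(st[i],ce[i],r)
for z in(.178,.185):
    W=np.array([wplane(c,s,*p,z)[:2] for p in b]); e=[W[1]-W[0],W[2]-W[1]]; L=max(e,key=np.linalg.norm)
    print('centre',W.mean(0),[np.linalg.norm(x) for x in e],'bar yaw mod pi',np.arctan2(L[1],L[0])%np.pi)
print('handle in s/d', [wplane(c,s,*q,.131) for q in [(255,160),(292,160)]])
print('ledge left edge', wplane(c,s,235,60,.111),wplane(c,s,235,250,.111))
```

```text
[ 241  182   75   47 1516] [278.3964 204.4274] ((279.71142578125, 203.0446014404297), (79.13652801513672, 23.776592254638672), 24.904767990112305)
centre [ 0.5655 -0.0347] [np.float64(0.01988089504119837), np.float64(0.06515284968005958)] bar yaw mod pi 2.6339311075215894
centre [ 0.5656 -0.0327] [np.float64(0.019338709102219756), np.float64(0.0633760202713378)] bar yaw mod pi 2.63393110752159
handle in s/d [array([ 0.5442, -0.004 ,  0.131 ]), array([ 0.5789, -0.0063,  0.131 ])]
ledge left edge [0.53   0.0953 0.111 ] [ 0.5128 -0.1031  0.111 ]
```

```bash
python3 -m creep '[{"rotation":[0,0,0.075],"dp":[0.003,0.01,0],"grip":0},{"rotation":[0,0,0.075],"dp":[0.003,0.01,0],"grip":0},{"rotation":[0,0,0.075],"dp":[0.003,0.01,0],"grip":0},{"rotation":[0,0,0.075],"dp":[0.003,0.01,0],"grip":0},{"rotation":[0,0,0.075],"dp":[0.003,0.01,0],"grip":0},{"rotation":[0,0,0.075],"dp":[0.003,0.01,0],"grip":0},{"rotation":[0,0,0.075],"dp":[0.003,0.01,0],"grip":0},{"rotation":[0,0,0.075],"dp":[0.003,0.01,0],"grip":0},{"rotation":[0,0,0.075],"dp":[0.003,0.01,0],"grip":0},{"rotation":[0,0,0.075],"dp":[0,0.01,0],"grip":0}]'
python3 -m creep '[{"rotation":[0,0,0],"dp":[0,0,-0.2],"grip":0},{"rotation":[0,0,0],"dp":[0,0,-0.2],"grip":0},{"rotation":[0,0,0],"dp":[0,0,0],"grip":0},{"rotation":[0,0,0],"dp":[0,0,0],"grip":0}]'
```

```text
time: 12.77
position: [0.5652, -0.0317, 0.2685]
ee_rot: [[-0.878, 0.479, -0.0], [0.479, 0.878, 0.0], [0.001, 0.0, -1.0]]
wrist_force: [0.9, 0.3, -1.1]
finger_gap: 0.047
grasp_force: 0.0
time: 13.1
position: [0.5645, -0.032, 0.2357]
ee_rot: [[-0.875, 0.484, -0.003], [0.484, 0.875, 0.001], [0.003, -0.001, -1.0]]
wrist_force: [0.2, 0.4, -0.5]
finger_gap: 0.0469
grasp_force: 0.0
```

```bash
python3 -m creep '[{"rotation":[0,0,0],"dp":[0,0,-0.25],"grip":0},{"rotation":[0,0,0],"dp":[0,0,-0.25],"grip":0},{"rotation":[0,0,0],"dp":[0,0,-0.25],"grip":0},{"rotation":[0,0,0],"dp":[0,0,0],"grip":0},{"rotation":[0,0,0],"dp":[0,0,0],"grip":0}]'
python3 -m creep '[{"rotation":[0,0,0],"dp":[0,0,0],"grip":0.4},{"rotation":[0,0,0],"dp":[0,0,0],"grip":0.6},{"rotation":[0,0,0],"dp":[0,0,0],"grip":0.65},{"rotation":[0,0,0],"dp":[0,0,0],"grip":0.7},{"rotation":[0,0,0],"dp":[0,0,0],"grip":1},{"rotation":[0,0,0],"dp":[0,0,0],"grip":1},{"rotation":[0,0,0],"dp":[0,0,0],"grip":1},{"rotation":[0,0,0],"dp":[0,0,0],"grip":1}]'
```

```text
time: 13.52
position: [0.5647, -0.0327, 0.177]
ee_rot: [[-0.875, 0.485, -0.001], [0.485, 0.875, 0.0], [0.001, -0.0, -1.0]]
wrist_force: [0.4, 0.3, 1.3]
finger_gap: 0.047
grasp_force: 0.0
time: 14.18
position: [0.5642, -0.0349, 0.1777]
ee_rot: [[-0.874, 0.487, -0.001], [0.487, 0.874, -0.003], [-0.001, -0.003, -1.0]]
wrist_force: [-2.9, -4.7, 2.8]
finger_gap: 0.0139
grasp_force: 30.0
```

```bash
python3 -m creep '[{"rotation":[0,0,-0.075],"dp":[-0.01,-0.02,0],"grip":1},{"rotation":[0,0,-0.075],"dp":[0,0,0],"grip":1},{"rotation":[0,0,-0.075],"dp":[0,0,0],"grip":1},{"rotation":[0,0,-0.075],"dp":[0,0,0],"grip":1},{"rotation":[0,0,-0.075],"dp":[0,0,0],"grip":1},{"rotation":[0,0,-0.075],"dp":[0,0,0],"grip":1},{"rotation":[0,0,-0.075],"dp":[0,0,0],"grip":1},{"rotation":[0,0,-0.075],"dp":[0,0,0],"grip":1},{"rotation":[0,0,-0.075],"dp":[0,0,0],"grip":1},{"rotation":[0,0,-0.078],"dp":[0,0,0],"grip":1}]'
python3 -m creep '[{"rotation":[0,0,0],"dp":[0,0,0],"grip":1},{"rotation":[0,0,0],"dp":[0,0,0],"grip":1}]'
```

```text
time: 15.02
position: [0.5648, -0.0348, 0.178]
ee_rot: [[0.071, 0.997, 0.003], [0.997, -0.071, -0.0], [0.0, 0.003, -1.0]]
wrist_force: [0.4, -0.2, 1.6]
finger_gap: 0.0135
grasp_force: 30.0
time: 15.18
position: [0.5648, -0.0348, 0.1779]
ee_rot: [[0.063, 0.998, 0.003], [0.998, -0.063, -0.0], [0.0, 0.003, -1.0]]
wrist_force: [0.8, -1.7, 3.2]
finger_gap: 0.0135
grasp_force: 30.0
```

```bash
python3 -m creep '[{"rotation":[0,0,0],"dp":[0,0,-0.035],"grip":1},{"rotation":[0,0,0],"dp":[0,0,-0.035],"grip":1},{"rotation":[0,0,0],"dp":[0,0,-0.035],"grip":1},{"rotation":[0,0,0],"dp":[0,0,0],"grip":1},{"rotation":[0,0,0],"dp":[0,0,0],"grip":1}]'
```

```text
time: 15.6
position: [0.5648, -0.0347, 0.1692]
ee_rot: [[0.064, 0.998, 0.003], [0.998, -0.064, -0.0], [-0.0, 0.003, -1.0]]
wrist_force: [1.6, 0.3, 5.4]
finger_gap: 0.0138
grasp_force: 30.0
```

```bash
python3 -m creep '[{"rotation":[0,0,0],"dp":[0,0,-0.035],"grip":1},{"rotation":[0,0,0],"dp":[0,0,-0.035],"grip":1},{"rotation":[0,0,0],"dp":[0,0,-0.035],"grip":1},{"rotation":[0,0,0],"dp":[0,0,-0.035],"grip":1},{"rotation":[0,0,0],"dp":[0,0,0],"grip":1},{"rotation":[0,0,0],"dp":[0,0,0],"grip":1}]'
```

```text
time: 16.1
position: [0.5648, -0.0348, 0.1613]
ee_rot: [[0.064, 0.998, 0.005], [0.998, -0.064, -0.001], [-0.0, 0.005, -1.0]]
wrist_force: [-1.9, 0.5, 15.9]
finger_gap: 0.0139
grasp_force: 30.0
```

```bash
python3 -m creep '[{"rotation":[0,0,0.075],"dp":[0,0,0],"grip":1},{"rotation":[0,0,0.075],"dp":[0,0,0],"grip":1},{"rotation":[0,0,0.075],"dp":[0,0,0],"grip":1},{"rotation":[0,0,0.075],"dp":[0,0,0],"grip":1},{"rotation":[0,0,0.075],"dp":[0,0,0],"grip":1},{"rotation":[0,0,0.075],"dp":[0,0,0],"grip":1},{"rotation":[0,0,0.075],"dp":[0,0,0],"grip":1}]'
python3 -m creep '[{"rotation":[0,0,0.075],"dp":[0,0,0],"grip":1},{"rotation":[0,0,0.075],"dp":[0,0,0],"grip":1},{"rotation":[0,0,0.075],"dp":[0,0,0],"grip":1},{"rotation":[0,0,0.075],"dp":[0,0,0],"grip":1},{"rotation":[0,0,0.075],"dp":[0,0,0],"grip":1},{"rotation":[0,0,0.075],"dp":[0,0,0],"grip":1},{"rotation":[0,0,0.073],"dp":[0,0,0],"grip":1},{"rotation":[0,0,0],"dp":[0,0,0],"grip":1},{"rotation":[0,0,0],"dp":[0,0,0],"grip":1}]'
```

```text
time: 16.68
position: [0.5643, -0.0349, 0.1613]
ee_rot: [[-0.666, 0.746, 0.004], [0.746, 0.666, -0.001], [-0.003, 0.002, -1.0]]
wrist_force: [-4.0, 0.1, 16.0]
finger_gap: 0.0139
grasp_force: 30.0
time: 17.43
position: [0.5641, -0.0354, 0.1613]
ee_rot: [[-0.998, 0.063, 0.003], [0.063, 0.998, -0.002], [-0.003, -0.002, -1.0]]
wrist_force: [-3.9, -1.2, 16.7]
finger_gap: 0.014
grasp_force: 30.0
```

```bash
python3 -m creep '[{"rotation":[0,0,0],"dp":[0,0,0.03],"grip":1},{"rotation":[0,0,0],"dp":[0,0,0.03],"grip":1},{"rotation":[0,0,0],"dp":[0,0,0.015],"grip":1},{"rotation":[0,0,0],"dp":[0,0,0],"grip":1},{"rotation":[0,0,0],"dp":[0,0,0],"grip":1}]'
```

```text
time: 17.85
position: [0.564, -0.0354, 0.1646]
ee_rot: [[-0.998, 0.064, 0.001], [0.064, 0.998, -0.001], [-0.001, -0.001, -1.0]]
wrist_force: [-1.2, -2.8, 7.7]
finger_gap: 0.0136
grasp_force: 30.0
```

```bash
python3 -m creep '[{"rotation":[0,0,0],"dp":[0,0,0],"grip":0.6},{"rotation":[0,0,0],"dp":[0,0,0],"grip":0.3},{"rotation":[0,0,0],"dp":[0,0,0],"grip":0},{"rotation":[0,0,0],"dp":[0,0,0],"grip":0},{"rotation":[0,0,0],"dp":[0,0,0],"grip":0},{"rotation":[0,0,0],"dp":[0,0,0.3],"grip":0},{"rotation":[0,0,0],"dp":[0,0,0.4],"grip":0},{"rotation":[0,0,0],"dp":[0,0,0.4],"grip":0},{"rotation":[0,0,0],"dp":[0,0,0.4],"grip":0},{"rotation":[0,0,0],"dp":[0,0,0],"grip":0}]'
python3 - <<'E'
from h import *
d=snap('side','d7');e=snap('scene','s7');c,s=wsnap('w7'); print(wproj(c,s,[.5645,-.0345,.167]))
def crop(i,u,v,r): return cv2.resize(i['color'][v-r:v+r,u-r:u+r,::-1],(300,300),interpolation=2)
left=np.vstack([crop(d,265,178,35),crop(e,250,185,60)])
r=np.vstack([c['color'][:,30:530,::-1],np.pad(cv2.resize(d['color'][90:250,200:440,::-1],(270,180)),((0,0),(0,230),(0,0)))])
cv2.imwrite('pics/m7.png',np.hstack([left,r]))
E
```

```text
time: 18.68
position: [0.5662, -0.035, 0.2914]
ee_rot: [[-0.998, 0.064, 0.013], [0.064, 0.998, -0.002], [-0.013, -0.001, -1.0]]
wrist_force: [-0.3, -0.3, 1.5]
finger_gap: 0.0472
grasp_force: 0.0
[276.64542093 202.98040516]
```

View pics/m7.png

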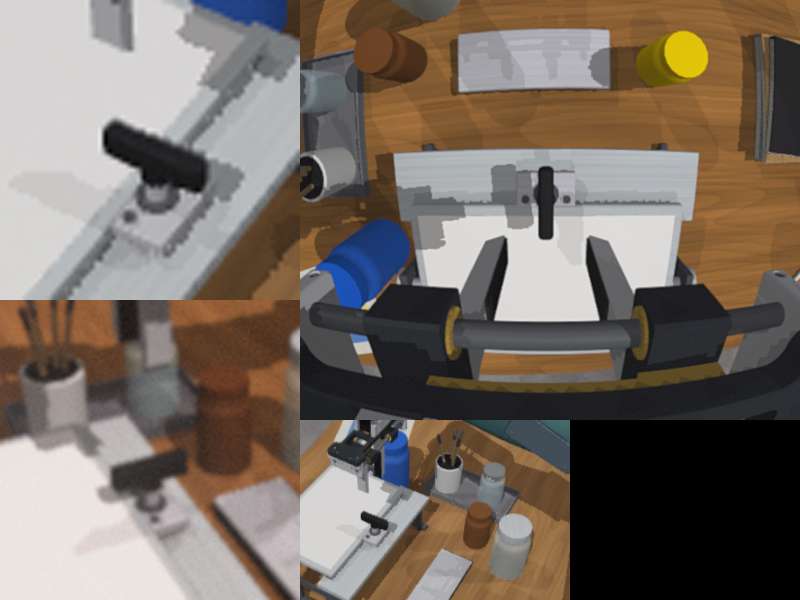

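The bar now lies across the ledge at (545,203), a quarter turn from the slot. It sits lower with less shaft showing, the panel is level, and the jar stands in the tray. I'll check the depth by triangulation before handing in.

Run:
```python
from h import *
np.set_printoptions(precision=4,suppress=True)
for k in '67':
    P=[]
    for n,z in(('s',(250,187,25)),('d',(265,177,22))):
        c=load(n+k);u,v,r=z;m=np.zeros((420,560),np.uint8);m[v-r:v+r,u-r:u+r]=(c['color'][v-r:v+r,u-r:u+r].max(2)<48)
        q,l,st,ce=cv2.connectedComponentsWithStats(m);i=1+st[1:,4].argmax()
        P+= [c,tuple(cv2.minAreaRect(np.argwhere(l==i)[:,::-1].astype(np.float32))[0])]; print(st[i])
    print(k,tri(*P))
```

```text
[249 184  16   9  60]
[258 166  17  22 163]
6 (array([ 0.5563, -0.0195,  0.1876]), np.float64(0.005617772792936638))
[253 189  10   7  26]
[254 172  24  16 196]
7 (array([ 0.5552, -0.0177,  0.1793]), np.float64(0.004319735387402358))
```

Run:
```python
from h import *
for k,t in (('6',48),('7',48)):
    for n,(u,v,r),t in(('s',(250,187,25),70),('d',(265,177,22),48)):
        c=load(n+k);m=np.zeros((420,560),np.uint8);m[v-r:v+r,u-r:u+r]=(c['color'][v-r:v+r,u-r:u+r].max(2)<t)
        q,l,st,ce=cv2.connectedComponentsWithStats(m);i=1+st[1:,4].argmax()
        p=np.array(cv2.minAreaRect(np.argwhere(l==i)[:,::-1].astype(np.float32))[0]);Z=np.arange(.14,.2,.0005)
        e=[np.linalg.norm(proj(c,[.5645,-.0345,z])-p) for z in Z];print(k,n,st[i],p,Z[np.argmin(e)],min(e))
```

```text
6 s [234 183  32  14 308] [249.59184265 189.70449829] 0.17500000000000004 0.5663467481195498
6 d [258 166  17  22 163] [265.00003052 177.00001526] 0.17300000000000004 0.21612549729857974
7 s [235 184  30  17 297] [250.15023804 194.03192139] 0.16450000000000004 0.8451666315368626
7 d [254 172  24  16 196] [265.16378784 180.28448486] 0.16150000000000003 0.2267115759091524
```

The handle sits 10.5 to 11.5 mm lower than before by the two views, so it has clicked. I'm handing in.

```bash
python3 -c "
from rig import env
print(env.sign_off())"
```

```text
the job is handed in; nothing more can be done
None
```

The job is handed in: the jar stands upright in the free end of the tray, the panel is level, and the fastener is pushed in and turned a quarter, holding about 11 mm in by itself; the hand-in returned no verdict.

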